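# Close the mixing pot: find the thread start backward, then screw the lid home

## Task

The lid of the mixing pot, the one with the long cross bar, is sitting loose on top of its thread. Without lifting it off, push the bar round backward (anticlockwise seen from above) until you feel the lid drop a little into the thread start, then turn it forward (clockwise) all the way to its stop, so that the lid is fully home with the bar over the pot's two ears. Leave the other pot and everything else where it is.

Things in the scene. Friction and masses are not known exactly. Their poses are not given: they have to be found in the camera images.
- pot: Aluminium mixing pot bolted to the bench by a dark foot plate (90 x 150 mm): it cannot move. Body 124 mm in diameter, 100 mm tall; above it a narrower threaded neck, hidden in the lid, up to 159 mm. Origin: centre of the underside, on the bench; z up its axis, x towards one of its two ears. Position and yaw vary.
- pot_ear (a point): Top of one of the pot's two small steel ears (26 x 18 x 20 mm), 84 mm above the bench, 74 mm from the axis on the pot's +x; the other is opposite. With the lid home the bar stands over both ears.
- lid: Loose aluminium screw lid, 0.6 kg, 120 mm in diameter, skirt to 54 mm below its origin. Origin: on the axis, at the underside of the 6 mm top plate; z up; x along its steel cross bar (200 mm long, 14 mm wide, top 22 mm above the origin). It starts high, origin 179.5 mm above the bench, three pins lying on top of the thread, turned 0.29 to 0.85 rad anticlockwise (from above) from home.
- bar_end (a point): Top of one end of the lid's bar, 81 mm from the axis on the lid's +x; the other is opposite. Each end overhangs the skirt from 62 to 100 mm off the axis, is 14 mm wide and reaches from 22 mm above to 40 mm below the lid's origin: push it sideways with closed fingers from above (2 to 6 N), or pinch it. The lid stays where it is left.
- thread_start (a point): Where the lid's origin lies once it has dropped into the thread start: on the pot's axis, 169 mm above the bench. Turned backward (anticlockwise) the lid turns level, then falls 10.5 mm by its own weight 1.12 rad from home; a wall stops it 1.6 rad from home. Turned forward before the drop it meets a wall and stays high.
- home (a point): Where the lid's origin lies when home: on the pot's axis, 161 mm above the bench. From the thread start, turning forward (clockwise) takes the lid 8 mm down the thread to a hard stop, where the lid's x axis is parallel to the pot's x axis.
- other_pot: The second, smaller pot: 112 mm in diameter, 132 mm tall with its black round knob; closed, fixed to the bench, a bystander. Origin: centre of the underside. It stands beside the first pot, to its left or its right.
- tape: Yellow roll of tape lying flat, 100 mm in diameter, 25 mm high, bystander; origin under its centre.
- scraper: Scraper lying on the bench between the pots, 200 mm long along its x axis, bystander; origin under its centre.
- brush: Paint brush lying beyond the pots, 190 mm long along its x axis, bystander; origin under its centre.
- cup: Clear mixing cup standing beyond the pots, 86 mm in diameter, 105 mm tall, bystander; origin under its centre.
- cup2: White mixing cup standing at the left, 80 mm in diameter, 95 mm tall, bystander; origin under its centre.
- bottle: White plastic bottle standing at the far left, 72 mm in diameter, 200 mm tall, bystander; origin under its centre.
- sanding_block: Cork sanding block lying at the right, 120 x 65 x 35 mm, bystander; origin under its centre.
There are look-alikes about, which are no part of the job. What is shaped like the lid but orange is not meant.

How it is judged:
By the outcome, as a careful person would: the job done as asked, in the order asked, and still so for the second after the job is handed in, with the robot touching nothing.
It also fails if it takes over 48 s, if anything falls off the work surface, if the arm or the gripper's body presses on something with over 40 N, if the wrist force passes 120 N, or if a joint passes its speed limit or range.

## Robot

A 7-joint arm with a two-finger parallel gripper is mounted at the origin on the work surface. World frame = base frame: x ahead of the robot, y to its left, z up, the work surface at z = 0. Lengths are in m, angles in rad, forces in N, time in s.
With the tool pointing down it reaches from about 0.425 to 0.925 m from the base axis. Payload 6.8 kg.
Tool frame: the origin (TCP) lies at the very end of the fingers, on their centre line; the grasp point (between the pads) lies 19 mm behind it; z points along the fingers, y is the line along which they close (so a half turn about z gives the same grasp; the last joint's range is limited). The gripper opens to 88 mm and grips with 3 to 60 N. Pads are 20 mm wide; open, the fingers measure 115 mm over their backs; the gripper's body (75 mm by 178 mm) begins 61 mm behind the grasp point.
Start: joints at [-1.318, 0.477, 0.022, 1.555, -0.011, 1.109, -0.083], TCP at [0.238, 0.632, 0.223] pointing down, gripper open.
Joint ranges: [-2.96, 2.96], [-0.34, 2.1], [-1.41, 1.46], [0.24, 2.44], [-1.37, 4.51], [0.17, 1.92], [-2.96, 2.96]. Speed limits (rad/s): [2.39, 2.39, 3.14, 3.14, 3.14, 3.14, 3.14].

## Interface

Orientations are given as a 3x3 rotation matrix whose columns are the frame's x, y, z axes.
In Python, from plant import telemetry, cams, job gives the robot as it stands. The module is installed in compiled form; this text tells all that it offers.
- The arm moves only by the tool carry_out, never from a script. Its argument "steps" is a list of rows, each a list of 7 numbers: the finger opening in cm, from 0 to 8.78, then the shift along the tool's x, y, z in cm, then the turn, a rotation vector about the tool's x, y, z in rad. In form: [[hand, x, y, z, rx, ry, rz], ...]. A call has 1 to 20 rows; each row is the pose to reach, as a shift and turn from the pose commanded when the call began, along the tool's axes at that moment; what a row does not reach only later rows make up. A row lasts 1/10 s, in which the tool goes at most 50 mm and 8.59 degrees, less where a joint would pass 70% of its speed; a pose out of reach is approached as far as the arm can. A call with a gripper value outside its range is refused whole. The fingers move at their own pace and stop on an object; "newtons" is the grip in N (left out, the last holds). Time passes only in rows, so rows that repeat a pose let the fingers close. It gives the time, the measured TCP pose, the force, the opening and the grip force at its end, in the units of the state.
- telemetry.sense(): the state, without advancing time (a new reading comes with each control period).
- cams.grab_frame(name): name is "side" or "top"; returns the picture (400x640x3 uint8, red, green, blue); there is no depth.
- cams.camera_info(name): a dict with "fx", "fy", "cx", "cy" (pixels), "pose" (4x4, takes a point from camera to world coordinates). Camera axes: x right, y up, looking along -z (the intrinsics and any distortion apply to the point x, -y, -z); pixel columns grow to the right and rows downward; lengths in m; the calibration is good to about 2 mm. A picture is of the moment at which its call begins. camera_info takes no time and is no camera call.
- job.hand_in(): hands the job in; it is judged then, once.
The state is a dict: "t": time; "joints": joint angles; "joint_vel": joint speeds; "effort": joint torques, N m; "eef_pos": TCP position; "ee_rot": TCP orientation; "force": force on the tool from outside, world axes, zero at the start; "wrist_torque": the same for the moment, N m; "width": finger opening in m; "grip_force": force on a finger pad.
Only numpy, scipy, OpenCV 4.12 (cv2) and the standard library are available. Lean on these libraries where they do the work, as an engineer would, in place of code of your own. Each camera call takes 0.05 s, during which the arm holds its last target. There are 200 camera calls.

## Working session

There is one attempt and no reset: what is moved stays moved. The work goes in short steps, Python scripts to look and compute and a tool call to move; the robot and the scene stay as the last step left them, time stands still between calls to the robot, and variables do not carry over. Pictures are saved under pics/ and viewed, at most 10 in all, crops included, and the job is handed in when it is done.

Besides the shell and the picture viewer there is one more tool, called after "Request:" as a command line: name --pt "numbers of a row" for each row, then --argument value for the rest. carry_out: Moves the arm, as the interface text tells. Its arguments: {"type":"object","properties":{"steps":{"type":"array"},"newtons":{"type":"number"}},"required":["steps"]}

```bash
mkdir -p pics; python3 - <<'E'
from plant import telemetry, cams
import cv2
for n in("top","side"):
    cv2.imwrite(f"pics/{n}0.png",cams.grab_frame(n)[:,:,::-1]); print(n,cams.camera_info(n))
s=telemetry.sense(); print(s["t"],s["eef_pos"],s["ee_rot"],s["force"],s["width"])
E
```

```text
top {'fx': 394.0627340735581, 'fy': 394.0627340735581, 'cx': 326.4138502288779, 'cy': 198.99794330104876, 'pose': array([[ 0.02661108,  0.99124656, -0.12931395,  0.38427997],
       [-0.99942473,  0.02910246,  0.01741449,  0.01576451],
       [ 0.02102541,  0.12877614,  0.99145077,  1.30698425],
       [ 0.        ,  0.        ,  0.        ,  1.        ]])}
side {'fx': 380.2346102363052, 'fy': 380.2346102363052, 'cx': 325.7862297336512, 'cy': 200.4866534934138, 'pose': array([[ 0.92007926,  0.20104895, -0.33620451,  0.21325005],
       [-0.39117177,  0.51743129, -0.76108442, -0.79718766],
       [ 0.02094751,  0.83177171,  0.55472248,  0.71433482],
       [ 0.        ,  0.        ,  0.        ,  1.        ]])}
0.1 [0.23811856 0.63103141 0.22179051] [[-9.35614601e-01  3.53022826e-01 -4.50963243e-04]
 [ 3.53023093e-01  9.35613329e-01 -1.54723830e-03]
 [-1.24283216e-04 -1.60681918e-03 -9.99998701e-01]] [ 0.70457568 -0.03250059  0.22413143] 0.08785754849505613
```

View pics/top0.png

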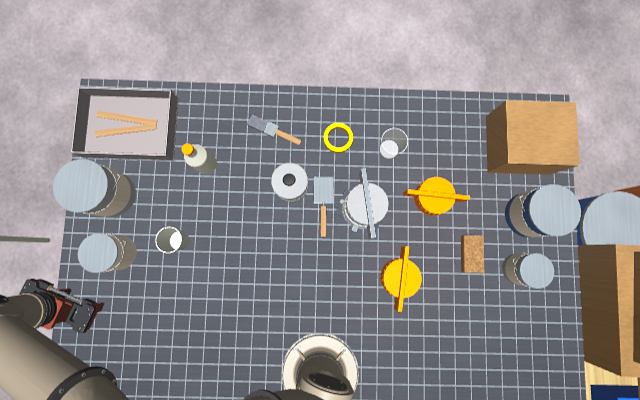

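View pics/side0.png

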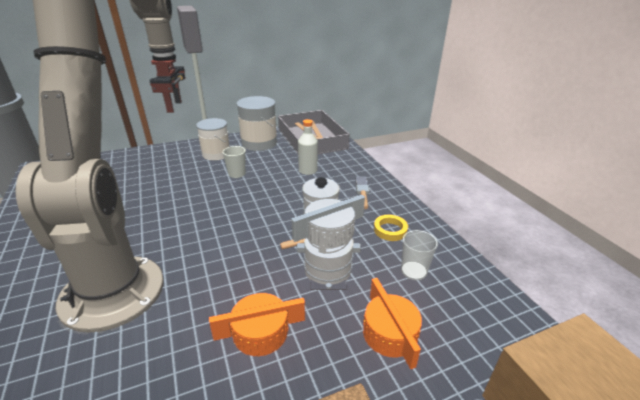

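The top view shows the pot near pixel (366,205), with its bar running from (364,169) to (374,238). In the side view the pot is at (330,240). I'll zoom in on both.

```bash
python3 - <<'E'
import cv2,numpy as np
a=cv2.imread("pics/top0.png")[155:250,320:420]; b=cv2.imread("pics/side0.png")[190:290,275:375]
a=cv2.resize(a,(400,380),interpolation=cv2.INTER_CUBIC); b=cv2.resize(b,(400,400),interpolation=cv2.INTER_CUBIC)[:380]
cv2.imwrite("pics/z.png",np.hstack([a,b]))
E
```

```text
(no output)
```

View pics/z.png

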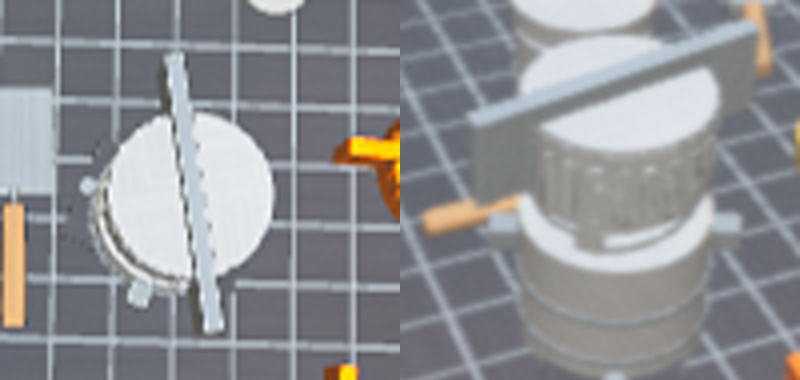

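The zoomed crop shows the bar-top ends at top px (363.5,169.5) and (373.2,237). One ear is at top px (354.7,228), and both ears appear in the side view at about (356,246) and (301,247).

```bash
cat > h.py <<'E'
import numpy as np
from plant import cams
def ray(n,u,v,z):
    c=cams.camera_info(n);P=c["pose"]
    d=P[:3,:3]@np.array([(u-c["cx"])/c["fx"],-(v-c["cy"])/c["fy"],-1]);o=P[:3,3]
    return o+d*(z-o[2])/d[2]
E
python3 - <<'E'
from h import *
np.set_printoptions(precision=4,suppress=True)
a,b=ray("top",363.5,169.5,.2015),ray("top",373.2,237,.2015)
print("bar top",a,b,(a+b)/2,np.linalg.norm(a-b),np.arctan2(*(a-b)[1::-1]))
a,b=ray("side",393.8,245.5-50+1,.2015),ray("side",463.8,0,.2015) if 0 else ray("side",364.5,197,.2015)
b=ray("side",294,220,.2015)
print("bar side",a,b,(a+b)/2,np.linalg.norm(a-b))
print("ear top",ray("top",354.7,228,.084))
a,b=ray("side",356,245.5,.084),ray("side",301,246.5,.084)
print("ears side",a,b,(a+b)/2,np.linalg.norm(a-b),np.arctan2(*(a-b)[1::-1]))
E
```

```text
bar top [ 0.6167 -0.1075  0.2015] [ 0.425  -0.1376  0.2015] [ 0.5209 -0.1226  0.2015] 0.1940575790848138 0.15526647313180764
bar side [ 0.6889 -0.1384  0.2015] [ 0.4264 -0.1405  0.2015] [ 0.5576 -0.1395  0.2015] 0.2625132536942992
ear top [ 0.4556 -0.096   0.084 ]
ears side [ 0.5862 -0.1502  0.084 ] [ 0.455  -0.1023  0.084 ] [ 0.5206 -0.1263  0.084 ] 0.1396628484226883 -0.34977541496336484
```

```bash
cat >> h.py <<'E'
from scipy.spatial.transform import Rotation as Ro
from plant import telemetry
C=np.array([.521,-.124])
def tgt(phi,z,r=.085,dw=0):  # straddle far bar end; bar angle phi; tool y at phi-pi/2; dw: sideways offset along ccw
    p=np.r_[C+r*np.array([np.cos(phi),np.sin(phi)])+dw*np.array([-np.sin(phi),np.cos(phi)]),z]
    y=np.array([np.sin(phi),-np.cos(phi),0]); zt=np.array([0,0,-1.]); return p,np.c_[np.cross(y,zt),y,zt]
def row(p,R,p0=None,R0=None):
    s=telemetry.sense(); p0=s["eef_pos"] if p0 is None else p0; R0=s["ee_rot"] if R0 is None else R0
    return np.round(np.r_[100*R0.T@(p-p0),Ro.from_matrix(R0.T@R).as_rotvec()],3)
E
python3 - <<'E'
from h import *
print(row(*tgt(.155,.27)))
E
```

```text
[-6.0516e+01 -5.6471e+01 -4.7230e+00 -0.0000e+00  2.0000e-03  2.6260e+00]
```

Request:
carry_out --pt "4 0 0 -4.7 0 0 0" --pt "4 -60.5 -56.5 -4.7 0 0.002 2.626" --pt "4 -60.5 -56.5 -4.7 0 0.002 2.626" --pt "4 -60.5 -56.5 -4.7 0 0.002 2.626" --pt "4 -60.5 -56.5 -4.7 0 0.002 2.626" --pt "4 -60.5 -56.5 -4.7 0 0.002 2.626" --pt "4 -60.5 -56.5 -4.7 0 0.002 2.626" --pt "4 -60.5 -56.5 -4.7 0 0.002 2.626" --pt "4 -60.5 -56.5 -4.7 0 0.002 2.626" --pt "4 -60.5 -56.5 -4.7 0 0.002 2.626" --pt "4 -60.5 -56.5 -4.7 0 0.002 2.626" --pt "4 -60.5 -56.5 -4.7 0 0.002 2.626" --pt "4 -60.5 -56.5 -4.7 0 0.002 2.626" --pt "4 -60.5 -56.5 -4.7 0 0.002 2.626" --pt "4 -60.5 -56.5 -4.7 0 0.002 2.626" --pt "4 -60.5 -56.5 -4.7 0 0.002 2.626" --pt "4 -60.5 -56.5 -4.7 0 0.002 2.626" --pt "4 -60.5 -56.5 -4.7 0 0.002 2.626" --pt "4 -60.5 -56.5 -4.7 0 0.002 2.626" --pt "4 -60.5 -56.5 -4.7 0 0.002 2.626"

```text
t: 2.1
eef_pos: [0.6046, -0.1117, 0.2689]
ee_rot: [[0.988, 0.152, -0.001], [0.152, -0.988, 0.001], [-0.001, -0.001, -1.0]]
force: [0.5, 0.2, 0.1]
width: 0.04
grip_force: 0.0
```

```bash
python3 - <<'E'
from h import *
import cv2
a=cams.grab_frame("top")[130:250,310:430];b=cams.grab_frame("side")[120:280,260:420]
cv2.imwrite("pics/s1.png",np.hstack([cv2.resize(x,(400,400),interpolation=cv2.INTER_CUBIC) for x in(a,b)])[:,:,::-1])
print(row(*tgt(.155,.155)))
E
```

```text
[ 2.6000e-02  1.2700e-01  1.1417e+01 -2.0000e-03  1.0000e-03  3.0000e-03]
```

View pics/s1.png

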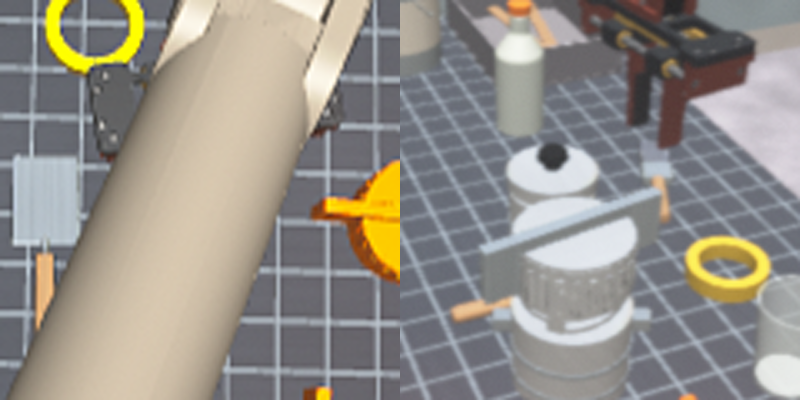

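The side view shows the open fingers above the far bar end (crop px about (650,140) over the end at (655,195)). I'll descend to straddle it.

Request:
carry_out --pt "4 0 0.1 3 0 0 0" --pt "4 0 0.1 5 0 0 0" --pt "4 0 0.1 6.5 0 0 0" --pt "4 0 0.1 8 0 0 0" --pt "4 0 0.1 9.5 0 0 0" --pt "4 0 0.1 11.4 0 0 0" --pt "4 0 0.1 11.4 0 0 0"

```text
t: 2.9
eef_pos: [0.6036, -0.1108, 0.1533]
ee_rot: [[0.988, 0.155, -0.004], [0.155, -0.988, 0.002], [-0.003, -0.002, -1.0]]
force: [-0.1, 0.1, -0.0]
width: 0.0401
grip_force: 0.0
```

```bash
python3 - <<'E'
from h import *
import cv2
b=cams.grab_frame("side")[150:270,270:390]
cv2.imwrite("pics/s2.png",cv2.resize(b,(480,480),interpolation=cv2.INTER_CUBIC)[:,:,::-1])
s=telemetry.sense();print(s["eef_pos"],s["force"],s["t"],s["joints"])
# arc rows ccw then (from pose phi=.155)
p0,R0=tgt(.155,.155)
for d in (.15,.3,.45,.6,.7,.8,.9): print(d,row(*tgt(.155+d,.155),p0,R0))
E
```

```text
[ 0.60442134 -0.11120553  0.1547184 ] [0.11552662 1.26020298 1.18986472] 2.95 [-0.44604222  0.54524212  0.73374367  1.80516037 -0.43833998  0.96278209
 -0.94248111]
0.15 [-0.095 -1.27   0.     0.     0.    -0.15 ]
0.3 [-0.38  -2.512  0.     0.     0.    -0.3  ]
0.45 [-0.846 -3.697  0.     0.     0.    -0.45 ]
0.6 [-1.485 -4.799  0.     0.     0.    -0.6  ]
0.7 [-1.999 -5.476  0.     0.     0.    -0.7  ]
0.8 [-2.578 -6.098  0.     0.     0.    -0.8  ]
0.9 [-3.216 -6.658  0.     0.     0.    -0.9  ]
```

View pics/s2.png

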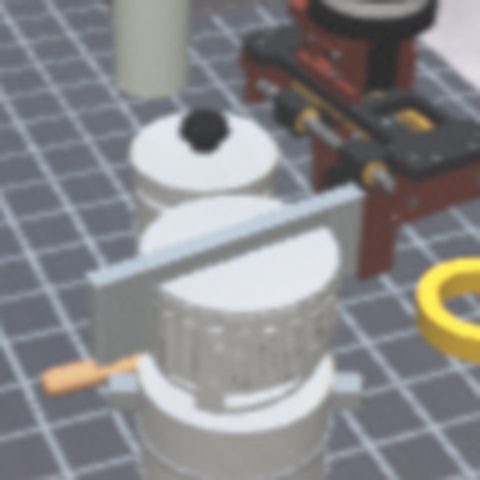

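```bash
cat >> h.py <<'E'
def proj(n,p):
    c=cams.camera_info(n);P=c["pose"];q=P[:3,:3].T@(np.array(p)-P[:3,3])
    return np.round([c["cx"]-c["fx"]*q[0]/q[2],c["cy"]+c["fy"]*q[1]/q[2]],1)
E
python3 - <<'E'
from h import *
z2=lambda p:(proj("side",p)-[270,150])*4
s=telemetry.sense();p=s["eef_pos"];R=s["ee_rot"]
for dx in(-.01,.01):
  for dy in(.02,.034): print("finger tip",dx,dy,z2(p+R@[dx,dy,0]), z2(p+R@[dx,dy,-.04]))
for r in(.1,-.1): print("bar end",r,z2(np.r_[C+r*np.array([np.cos(.155),np.sin(.155)]),.2015]))
print("centre bar by px", [ray("side",270+u/4,150+v/4,.2015) for u,v in((360,190),(92,275))])
E
```

```text
finger tip -0.01 0.02 [354.8 273.2] [359.6 220. ]
finger tip -0.01 0.034 [368.4 284.8] [373.6 231.6]
finger tip 0.01 0.02 [380.8 263.6] [386.  210.8]
finger tip 0.01 0.034 [394.4 275.2] [400. 222.]
bar end 0.1 [374.4 183.6]
bar end -0.1 [ 88.4 280.4]
centre bar by px [array([ 0.60805663, -0.11195739,  0.2015    ]), array([ 0.42579574, -0.13519988,  0.2015    ])]
```

The projections agree with the picture: the bar is straddled, with its end hidden behind the near finger. Now I'll push anticlockwise.

Request:
carry_out --pt "4 -0.1 -1.27 0 0 0 -0.15" --pt "4 -0.2 -1.9 0 0 0 -0.225" --pt "4 -0.38 -2.5 0 0 0 -0.3" --pt "4 -0.6 -3.1 0 0 0 -0.375" --pt "4 -0.85 -3.7 0 0 0 -0.45" --pt "4 -1.15 -4.25 0 0 0 -0.525" --pt "4 -1.5 -4.8 0 0 0 -0.6" --pt "4 -2.0 -5.5 0 0 0 -0.7" --pt "4 -2.0 -5.5 0 0 0 -0.7"

```text
t: 3.85
eef_pos: [0.577, -0.0597, 0.1568]
ee_rot: [[0.655, 0.756, 0.002], [0.756, -0.655, 0.002], [0.003, -0.0, -1.0]]
force: [0.1, -0.2, 1.4]
width: 0.0405
grip_force: 0.0
```

```bash
python3 - <<'E'
from h import *
import cv2
b=cams.grab_frame("side")[150:270,270:390]
cv2.imwrite("pics/s3.png",cv2.resize(b,(480,480),interpolation=cv2.INTER_CUBIC)[:,:,::-1])
s=telemetry.sense();print(s["eef_pos"],s["force"],s["wrist_torque"],s["t"])
z2=lambda p:(proj("side",p)-[270,150])*4
for z in(.1855,.175): print("plate-top rim left/right",z,[z2([C[0]+.06*a,C[1]+.06*b,z]) for a,b in((-.92,.39),(.92,-.39),(-.39,-.92))])
for ph in(.6,.7,.8): 
  for z in(.2015,.191): print(ph,z,z2(np.r_[C-.1*np.array([np.cos(ph),np.sin(ph)]),z]))
E
```

```text
[ 0.57735366 -0.06012879  0.15677037] [0.86651795 0.43340915 0.56287486] [-0.09582575  0.16523684 -0.03994127] 3.9
plate-top rim left/right 0.1855 [array([137.6, 250. ]), array([338. , 253.2]), array([238.8, 313.2])]
plate-top rim left/right 0.175 [array([137.6, 264. ]), array([336.8, 267.6]), array([238.4, 328. ])]
0.6 0.2015 [141.2 316. ]
0.6 0.191 [141.2 331.2]
0.7 0.2015 [156.8 322. ]
0.7 0.191 [156.8 336.8]
0.8 0.2015 [173.2 326.8]
0.8 0.191 [173.2 342. ]
```

View pics/s3.png

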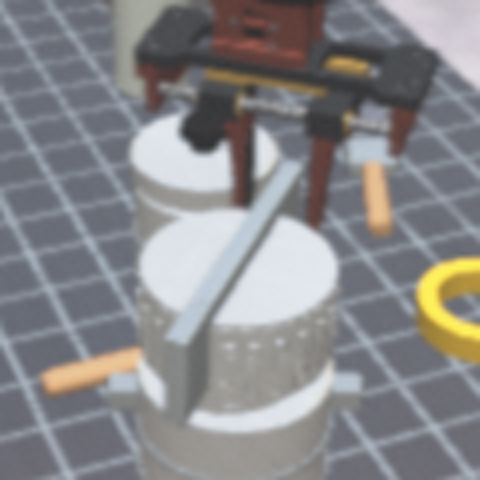

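The lid has dropped. The front rim of its top plate moved from row 310 to about 325 (predicted 313 to 328), and the bar is at about 0.8 rad. Next is the forward arc.

```bash
python3 - <<'E'
from h import *
p0,R0=tgt(.855,.155)
for d in np.arange(.15,1.26,.1): print(round(d,2),row(*tgt(.855-d,.155),p0,R0)[[0,1,5]])
E
```

```text
0.15 [-0.095  1.27   0.15 ]
0.25 [-0.264  2.103  0.25 ]
0.35 [-0.515  2.915  0.35 ]
0.45 [-0.846  3.697  0.45 ]
0.55 [-1.254  4.443  0.55 ]
0.65 [-1.733  5.144  0.65 ]
0.75 [-2.281  5.794  0.75 ]
0.85 [-2.89   6.386  0.85 ]
0.95 [-3.556  6.914  0.95 ]
1.05 [-4.271  7.373  1.05 ]
1.15 [-5.028  7.758  1.15 ]
1.25 [-5.82   8.066  1.25 ]
```

Request:
carry_out --pt "4 -0.1 1.27 0 0 0 0.15" --pt "4 -0.26 2.1 0 0 0 0.25" --pt "4 -0.51 2.9 0 0 0 0.35" --pt "4 -0.85 3.7 0 0 0 0.45" --pt "4 -1.25 4.44 0 0 0 0.55" --pt "4 -1.73 5.14 0 0 0 0.65" --pt "4 -2.28 5.8 0 0 0 0.75" --pt "4 -2.89 6.39 0 0 0 0.85" --pt "4 -3.56 6.91 0 0 0 0.95" --pt "4 -4.27 7.37 0 0 0 1.05" --pt "4 -5.03 7.76 0 0 0 1.15" --pt "4 -5.43 7.91 0 0 0 1.2" --pt "4 -5.43 7.91 0 0 0 1.2"

```text
t: 5.2
eef_pos: [0.6011, -0.1543, 0.1561]
ee_rot: [[0.94, -0.342, 0.001], [-0.342, -0.94, 0.0], [0.001, -0.001, -1.0]]
force: [-0.5, 0.0, 0.4]
width: 0.0402
grip_force: 0.0
```

```bash
python3 - <<'E'
from h import *
import cv2
b=cams.grab_frame("side")[150:270,270:390]
cv2.imwrite("pics/s4.png",cv2.resize(b,(480,480),interpolation=cv2.INTER_CUBIC)[:,:,::-1])
s=telemetry.sense();print(s["eef_pos"],s["force"],s["wrist_torque"],s["t"],s["joints"][6])
p0,R0=tgt(-.345,.155)
for d in np.arange(.05,.36,.05): print(round(d,2),row(*tgt(-.345-d,.155),p0,R0)[[0,1,5]])
z2=lambda p:(proj("side",p)-[270,150])*4
for ph in(-.2,-.3,-.37,-.45): print(ph,z2(np.r_[C-.1*np.array([np.cos(ph),np.sin(ph)]),.183]))
E
```

```text
[ 0.60124279 -0.15369346  0.15601261] [0.0272269  0.91625841 0.50272043] [ 0.05231708  0.10537995 -0.05175405] 5.25 -1.2910365433690811
0.05 [-0.011  0.425  0.05 ]
0.1 [-0.042  0.849  0.1  ]
0.15 [-0.095  1.27   0.15 ]
0.2 [-0.169  1.689  0.2  ]
0.25 [-0.264  2.103  0.25 ]
0.3 [-0.38   2.512  0.3  ]
0.35 [-0.515  2.915  0.35 ]
-0.2 [ 71.2 272. ]
-0.3 [ 70. 262.]
-0.37 [ 70.  255.2]
-0.45 [ 71.2 247.6]
```

View pics/s4.png

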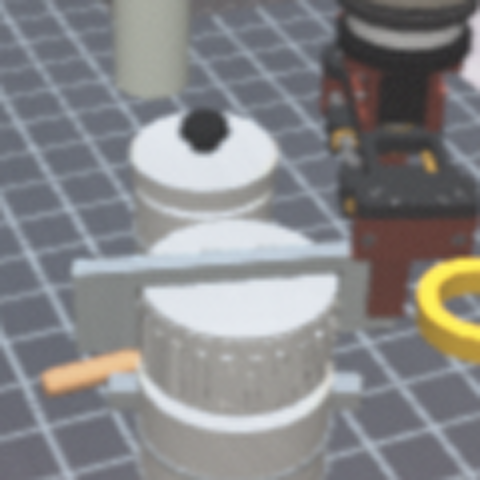

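The bar's near end is at (75,265), so phi is about -0.27 and the lid is not yet home. I'll continue in small steps and watch the force.

Request:
carry_out --pt "4 0 0.42 0 0 0 0.05" --pt "4 -0.04 0.85 0 0 0 0.1" --pt "4 -0.04 0.85 0 0 0 0.1"

```text
t: 5.55
eef_pos: [0.5979, -0.1612, 0.1559]
ee_rot: [[0.902, -0.431, 0.001], [-0.431, -0.902, 0.001], [0.0, -0.001, -1.0]]
force: [-0.2, -0.5, -0.5]
width: 0.04
grip_force: 0.0
```

Request:
carry_out --pt "4 0 0.3 0 0 0 0.035" --pt "4 0 0.3 0 0 0 0.035"

```text
t: 5.75
eef_pos: [0.5964, -0.1635, 0.1557]
ee_rot: [[0.887, -0.462, 0.0], [-0.462, -0.887, 0.002], [-0.001, -0.002, -1.0]]
force: [-0.8, 1.1, 0.7]
width: 0.0401
grip_force: 0.3
```

Request:
carry_out --pt "4 0 0.3 0 0 0 0.035" --pt "4 0 0.3 0 0 0 0.035"

```text
t: 5.95
eef_pos: [0.5959, -0.164, 0.1554]
ee_rot: [[0.87, -0.492, 0.001], [-0.492, -0.87, 0.004], [-0.001, -0.004, -1.0]]
force: [2.1, 5.5, 0.6]
width: 0.0399
grip_force: 2.8
```

Request:
carry_out --pt "4 0 0.3 0 0 0 0.0" --pt "4 0 0.3 0 0 0 0.0" --pt "4 0 0.3 0 0 0 0.0"

```text
t: 6.25
eef_pos: [0.5958, -0.1645, 0.1555]
ee_rot: [[0.872, -0.49, 0.003], [-0.49, -0.872, 0.006], [-0.001, -0.007, -1.0]]
force: [3.1, 9.0, -0.1]
width: 0.0401
grip_force: 5.1
```

```bash
python3 - <<'E'
from h import *
import cv2
b=cams.grab_frame("side")[150:270,270:390]
cv2.imwrite("pics/s5.png",cv2.resize(b,(480,480),interpolation=cv2.INTER_CUBIC)[:,:,::-1])
s=telemetry.sense();print(s["eef_pos"],s["force"],s["wrist_torque"],s["t"],s["joints"][6])
E
```

```text
[ 0.59582488 -0.16453894  0.15549311] [5.70161491 8.86118108 0.34091142] [ 2.04033542 -0.82393708  0.12886699] 6.3 -1.4039828327292834
```

View pics/s5.png

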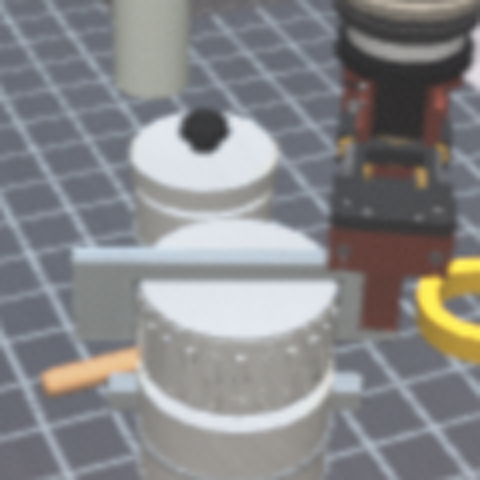

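The bar is now level in the image and parallel to the line through the ears. The force rose to about 10 N with no further motion, so the lid is at its stop. I'll centre the fingers and lift clear.

Request:
carry_out --pt "4 0 -1.9 0 0 0 0" --pt "4 0 -1.9 0 0 0 0" --pt "4 0 -1.9 -2 0 0 0" --pt "4 0 -1.9 -5 0 0 0" --pt "4 0 -1.9 -9 0 0 0" --pt "4 0 -1.9 -13 0 0 0" --pt "4 10 -1.9 -14 0 0 0" --pt "4 14 -15 -14 0 0 0" --pt "4 14 -20 -14 0 0 0" --pt "4 14 -25 -14 0 0 0" --pt "4 14 -25 -14 0 0 0" --pt "4 14 -25 -14 0 0 0" --pt "4 14 -25 -14 0 0 0"

```text
t: 7.6
eef_pos: [0.842, -0.0123, 0.2925]
ee_rot: [[0.875, -0.484, -0.001], [-0.484, -0.875, 0.003], [-0.002, -0.002, -1.0]]
force: [-0.7, 0.4, -0.6]
width: 0.0401
grip_force: 0.0
```

```bash
python3 - <<'E'
from h import *
import cv2
a=cams.grab_frame("top")[155:250,320:420];b=cams.grab_frame("side")[170:270,280:380]
cv2.imwrite("pics/s6.png",np.hstack([cv2.resize(x,(400,400),interpolation=cv2.INTER_CUBIC) for x in(a,b)])[:,:,::-1])
s=telemetry.sense();print(s["eef_pos"],s["force"],s["t"])
E
```

```text
[ 0.83880178 -0.02007578  0.29422346] [ 0.46355712 -0.1099376   0.01514955] 7.7
```

View pics/s6.png

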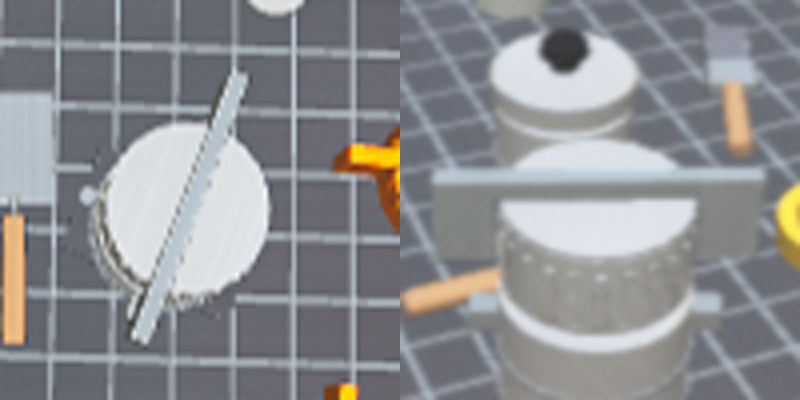

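The bar runs over both ears: in the top view it goes from (239,75) to (143,340), a yaw of about -0.37 that matches the ears, and in the side view it is parallel to them. The arm is clear and the bystanders have not moved.

```bash
python3 -c "
from plant import job; print(job.hand_in())"
```

```text
the job is handed in; nothing more can be done
None
```

The lid dropped into the thread start and was then turned clockwise to its hard stop, with the bar over both ears; nothing else in view had moved, and the job was handed in at about 7.7 s.

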